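# Index the model-railway turntable to the green siding

## Task

Set the railway turntable to the siding that has the green signal post: pull its black knob straight up to free the white pin from the brass collar, turn the knob so that the bridge points along that siding with the yellow tank wagon still standing on it, then push the knob fully back down so that the pin drops into that siding's notch. Feel for the notch and press gently, never ramming the pin onto the collar's teeth; let go of the knob and leave the things round about alone.

Things in the scene. Friction and masses are not known exactly. Their poses are not given: they have to be found in the camera images.
- knob_grip (a point): Point on the vertical axis of the black knob, in its grip bar (14 wide in x, 37 long in y, 32 mm high), 10 mm under the bar's top and 22 mm above the top of the disc (39 mm wide, 12 high) that carries the bar. At the start the knob is in and this point is 48.5 mm above the bench. Frame turns with the knob: z up, y along the bar to the white pin; at the start y points to the middle siding.
- pin_tip (a point): Outer end of the white pin that sticks out of the knob's disc, 33 mm from the axis; the pin is 5 mm wide and high and moves up and turns with the knob. It must not press on the brass collar with more than 25 N, downwards or sideways.
- collar_mid (a point): On the knob's axis, at the height of the brass teeth's tops (22 mm above the bench). Fixed ring of teeth, 24 to 33 mm from the axis, with a 20 mm gap at the middle position and a notch 7.4 mm wide for each outer siding; the pin enters within about 0.035 rad either way. The ring sits up to 0.2 rad out of true, both notches alike; no reading tells it (this frame is the baseboard's): feel for it.
- lift (a joint): How far the knob is pulled up, m: 0 fully in, stop at 0.013. Pulling up takes about 5 N, pushing in about 4 N; it stays where it is left. Above 0.0075 the pin is clear of the teeth; resting on a tooth it reads about 0.006; seated in a notch 0 (under 0.0025 counts as in).
- dial (a joint): Turn of the knob, rad: 0 at the start (middle), positive anticlockwise seen from above, stops at -1.6 and 1.6. The notches of the outer sidings lie nominally at +1.256 and -1.256, each up to 0.2 off. Turning takes about 0.05 N m. The bridge turns the same way by half this angle.
- bridge_mid (a point): Centre of the top of the turntable's bridge (98 x 32 mm deck with a track, on which a yellow tank wagon stands), 22 mm above the bench, 120 mm from the knob's axis. z up, y along the bridge to the end that has to point along the siding; at the start y points straight away from the knob. The outer sidings leave 0.628 rad to either side of that.
- green_post_ball (a point): Centre of the green ball (18 mm diameter, 57 mm above the bench) on the thin signal post at the outer end of the wanted siding, 146 mm from the bridge's centre. It stands at either of the two outer sidings.
- red_post_ball (a point): The like red ball of the post at the end of the other outer siding, not wanted.
- glue_pot: Brown jar with a white lid, 38 mm wide, 46 mm high, origin under its middle. Bystander.
- bridge_near: Dark green model truss bridge, 170 mm long, 36 mm wide, 35 mm high, origin under its middle. Bystander.
- wagon_mid (a point): Middle of the yellow tank wagon (26 x 61 x 41 mm, loose), half-way up, 24 mm above the bridge's deck. It rides along on the bridge.
- rubber_block: Black rounded block, 42 x 68 x 26 mm, origin under its middle. Bystander.
- tape_runner: Blue and white tape dispenser, 52 x 109 x 20 mm, origin under its middle. Bystander.
Not all that is in view belongs to the job. What is shaped like the part that bears wagon_mid but turquoise is not meant.

How it is judged:
By the outcome, as a careful person would: the job done as asked, in the order asked, and still so for the second after the job is handed in, with the robot touching nothing.
It also fails if it takes over 58 s, if anything falls off the work surface, if the arm or the gripper's body presses on something with over 40 N, if the wrist force passes 120 N, or if a joint passes its speed limit or range.

## Robot

A 6-joint arm with a two-finger parallel gripper is mounted at the origin on a cart in front of the work surface, level with it; the furniture and walls round the work are solid. World frame = base frame: x ahead of the robot, y to its left, z up, the work surface at z = 0. Lengths are in mm, angles in rad, forces in N, time in s.
With the tool pointing down it reaches from about 275 to 1000 mm from the base axis. Payload 8.4 kg.
Tool frame: the origin (TCP) lies at the very end of the fingers, on their centre line; the grasp point (between the pads) lies robot.hold_point_z behind it (robot.hold_point_z is the distance from the TCP to the grasp point, in mm); z points along the fingers, y is the line along which they close (so a half turn about z gives the same grasp; the last joint's range is limited). The gripper opens to 85 mm and grips with 20 to 120 N. Pads are 22 mm wide; open, the fingers measure 114 mm over their backs; the gripper's body (76 mm by 85 mm) begins 54 mm behind the grasp point. The pads swing forward as they close: fully open they stand 13 mm farther back than shut.
Start: joints at [1.311, 0.353, 1.633, -0, 1.155, -0.002], TCP at [159.345, 604.349, 231.281] pointing down, gripper open.
Joint ranges: [-2.63, 2.63], [-0.92, 2.1], [0.06, 2.66], [-1.3, 4.44], [0, 2.69], [-3.02, 3.02]. Speed limits (rad/s): [2.22, 2.22, 2.79, 3.14, 3.14, 3.14].

## Interface

Orientations are given as a rotation vector (axis times angle).
In Python, from plant import robot gives the robot as it stands.
- The arm moves only by the tool drive_tool, never from a script. Its arguments are lists of equal length, an entry for each row: "slide": the shift along the tool's x, y, z in cm, a list of three; "spin": the turn about the tool's z in degrees; "hand": the closure in counts, from 0 (fully open) to 255 (shut). In form: {"slide": [[dx, dy, dz], ...], "spin": [spin, ...], "hand": [hand, ...]}. A call has 1 to 5 rows; each row shifts and turns the commanded pose from where the row before left it, along the tool's axes as they then stand; what a row does not reach is not made up. A row lasts 1/12 s, in which the tool goes at most 41.7 mm and 7.16 degrees, less where a joint would pass 70% of its speed; a pose out of reach is approached as far as the arm can. A call is refused whole if a number of a shift passes 4.17 or a number of a turn 7.16, either way. A call with a gripper value outside its range is refused whole. The fingers move at their own pace and stop on an object; "squeeze" is the grip in N (left out, the last holds). Time passes only in rows, so rows that do not move let the fingers close. It gives the time, the measured TCP pose, the force, the opening and the grip force at its end, in the units of the state.
- robot.sense(): the state, without advancing time (a new reading comes with each control period).
- robot.capture(name): name is "scene" or "side" or "wrist"; returns (picture, depth): 480x640x3 uint8, red, green, blue; 480x640 float32, mm along the optical axis (not along the pixel's ray), 0 where there is no reading.
- robot.get_calibration(name): a dict with "fx", "fy", "cx", "cy" (pixels), "distortion" ([k1, k2, p1, p2, k3] as OpenCV has them; the pictures are not rectified), "extrinsics" (4x4, takes a point from camera to world coordinates); the wrist camera has in their place "T_tool_cam" (4x4, takes a point from camera to tool coordinates, whose origin is the TCP and whose axes are the flange's). Camera axes: x right, y down, z forward; pixel columns grow to the right and rows downward; lengths in mm; the calibration is good to about 2 mm. A picture is of the moment at which its call begins: read the wrist's pose just before it. get_calibration takes no time and is no camera call.
- robot.close_job(): hands the job in; it is judged then, once.
Trained networks look in the newest picture that a camera, given by its name, has taken for a name from the list of things; names that differ only in an ending like _2 or _b are one class to them, and where a whole thing is asked for, a point or a joint stands for the part that bears it (a point fixed in the world has none). Each returns a list of dicts, best first, with "confidence" (0 to 1); they miss things now and then, are a little off and sometimes report something else, mostly with a low value. They report only what shows in the picture. A call takes as long as a camera call. They do not tell look-alikes from the thing itself.
- robot.recognise(camera, label): "uv" ([column, row] in pixels, amid what is visible of it).
The state is a dict: "t": time; "q": joint angles; "qd": joint speeds; "joint_torque": joint torques, N m; "eef_pos": TCP position; "tcp_rot": TCP orientation; "wrist_force": force on the tool from outside, world axes, zero at the start; "ft_torque": the same for the moment, N m; "grip_width": finger opening in mm; "finger_force": force on a finger pad.
Only numpy, scipy, OpenCV 4.12 (cv2) and the standard library are available. Lean on these libraries where they do the work, as an engineer would, in place of code of your own. Each camera call takes 0.05 s, during which the arm holds its last target. There are 200 camera calls.

## Working session

There is one attempt and no reset: what is moved stays moved. The work goes in short steps, Python scripts to look and compute and a tool call to move; the robot and the scene stay as the last step left them, time stands still between calls to the robot, and variables do not carry over. Pictures are saved under pics/ and viewed, at most 10 in all, crops included, and the job is handed in when it is done.

Besides the shell and the picture viewer there is one more tool, called after ">>>" by a JSON object that holds its "api" and its "payload". drive_tool: Moves the arm, as the interface text tells. Its arguments: {"type":"object","properties":{"slide":{"type":"array"},"spin":{"type":"array"},"hand":{"type":"array"},"squeeze":{"type":"number"}},"required":["slide","spin","hand"]}

```bash
mkdir -p pics; ls
cat > h.py <<'E'
import numpy as np,cv2
from plant import robot
from scipy.spatial.transform import Rotation as R
def cal(n):
    c=robot.get_calibration(n);K=np.array([[c["fx"],0,c["cx"]],[0,c["fy"],c["cy"]],[0,0,1.]]);return c,K,np.array(c["distortion"],float)
def T(n):
    c=cal(n)[0]
    if n!="wrist": return np.array(c["extrinsics"])
    s=robot.sense();M=np.eye(4);M[:3,:3]=R.from_rotvec(s["tcp_rot"]).as_matrix();M[:3,3]=s["eef_pos"];return M@np.array(c["T_tool_cam"])
def ray(n,uv,M):
    c,K,d=cal(n);p=cv2.undistortPoints(np.array([[uv]],float),K,d)[0,0];return M[:3,3],M[:3,:3]@np.array([p[0],p[1],1.])
def atz(n,uv,M,z):
    o,v=ray(n,uv,M);return o+v*(z-o[2])/v[2]
def atd(n,uv,M,D):
    u,v=np.round(uv).astype(int);w=D[max(v-1,0):v+2,max(u-1,0):u+2];w=w[w>0]
    if not len(w): return None
    o,r=ray(n,uv,M);return o+r*np.median(w)
def tri(rays):
    A=0;b=0
    for o,v in rays:
        v=v/np.linalg.norm(v);P=np.eye(3)-np.outer(v,v);A=A+P;b=b+P@o
    return np.linalg.solve(A,b)
E
cat > look.py <<'E'
from h import *
import sys
np.set_printoptions(precision=1,suppress=True)
print(robot.hold_point_z, robot.sense())
L=["knob_grip","pin_tip","bridge_mid","green_post_ball","red_post_ball","wagon_mid"]
res={}
for n in ["scene","side","wrist"]:
    M=T(n);I,D=robot.capture(n);cv2.imwrite(f"pics/{n}0.png",I[:,:,::-1])
    if n=="wrist": continue
    for l in L:
        for r in robot.recognise(n,l)[:3]:
            p=atd(n,r["uv"],M,D);print(n,l,np.array(r["uv"]),round(r["confidence"],2),p)
            res.setdefault(l,{}).setdefault(n,ray(n,r["uv"],M))
for l in res:
    if len(res[l])==2: print("tri",l,tri(res[l].values()))
E
python3 look.py
```

```text
pics
18.700000000000003 {'t': 0.0, 'q': array([ 1.3,  0.4,  1.6,  0. ,  1.2, -0. ]), 'qd': array([-0., -0., -0.,  0., -0.,  0.]), 'joint_torque': array([  0. , -60.5, -34.2,   0. ,   0. ,   0. ]), 'eef_pos': array([159.2, 603.9, 230.5]), 'tcp_rot': array([-0.4, -3.1,  0. ]), 'wrist_force': array([-0.4, -0.3,  0.5]), 'ft_torque': array([-0. , -0.1,  0. ]), 'finger_force': 0.0, 'grip_width': 85.4483497004356}
scene knob_grip [260. 236.] 0.8 [463.8  79.5  36.6]
scene pin_tip [257.9 237.4] 0.86 [463.1  88.3  29. ]
scene bridge_mid [284.3 269.4] 0.83 [445.7 -42.8  22.8]
scene green_post_ball [351.4 264.8] 0.49 [ 528.5 -154.1   59.4]
scene green_post_ball [449.2 313.4] 0.28 [ 622.8 -326.3    3. ]
scene red_post_ball [277.  298.1] 0.73 [ 382.4 -113.1   23.4]
scene red_post_ball [446.2 314.7] 0.63 [ 610.7 -328.9    7.8]
scene wagon_mid [284.1 254.2] 0.9 [448.9 -40.3  57.1]
scene wagon_mid [257.3 235.7] 0.69 [464.5  93.   30.6]
scene wagon_mid [287.3 206.7] 0.61 [597.8 172.1  26.2]
side knob_grip [364.4 318.4] 0.73 [466.7 113.4  44.4]
side knob_grip [338.8 227.3] 0.43 [ 534.1 -146.6   50.7]
side knob_grip [361.4 207.1] 0.42 [ 497.5 -274.4   25.4]
side pin_tip [363.7 319.5] 0.88 [467.8 113.4  42. ]
side bridge_mid [374.5 284.9] 0.59 [455.7  -1.7  24.2]
side red_post_ball [428.2 233.2] 0.43 [ 360.  -126.6   59.8]
side wagon_mid [271.3 354.1] 0.98 [602.9 194.7  31.2]
side wagon_mid [289.7 321.7] 0.77 [588.9 112.9  26.2]
side wagon_mid [359.1 207.7] 0.64 [ 502.5 -273.1   24.4]
tri knob_grip [469.2  92.6  27.3]
tri pin_tip [467.7  94.6  24.9]
tri bridge_mid [456.7 -24.    7.3]
tri red_post_ball [ 361.4 -143.4   50.6]
tri wagon_mid [590.5 127.  -61.2]
```

View pics/scene0.png

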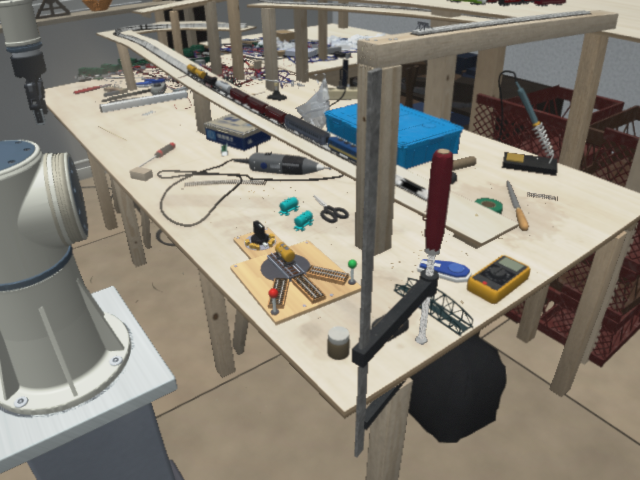

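View pics/side0.png

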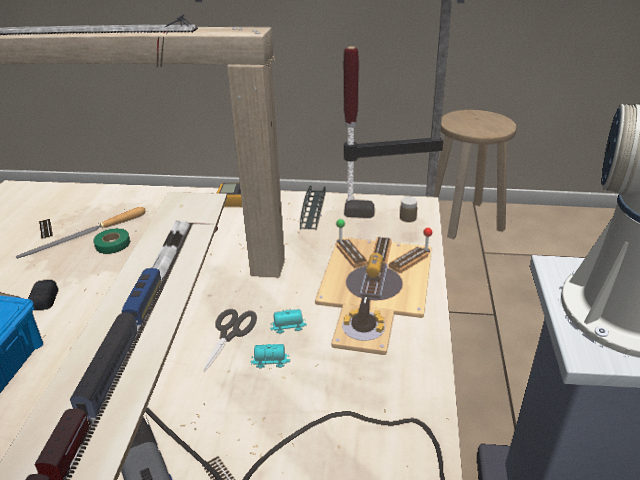

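The turntable stands at about (285,268) in the scene picture. The knob is at (260,235), the green ball at (352,264) and the red one at (274,293). In the side picture the knob is at (365,318), green at (341,223) and red at (428,232). The turquoise wagons are decoys. Green lies on the +x side, so the dial has to turn positive.

```bash
cat > m.py <<'E'
from h import *
np.set_printoptions(precision=1,suppress=True)
S,E_=T("scene"),T("side")
for n,a,b in [("green",(352,264),(341,223.5)),("red",(274,293),(428,232)),("wagon",(285,254),(373,265)),("knobbar",(259.5,228),(365,309))]:
    print(n,tri([ray("scene",a,S),ray("side",b,E_)]))
M=T("wrist");I,D=robot.capture("scene")
for uv in [(375,245),(375,200),(375,100),(375,60)]: print("post",atd("scene",uv,S,D))
I,D=robot.capture("side")
for uv in [(265,270),(255,180),(340,224),(428,232),(365,307),(150,50)]: print("side",uv,atd("side",uv,E_,D))
print(T("wrist"),cal("wrist")[1])
s=robot.sense();print(R.from_rotvec(s["tcp_rot"]).as_matrix())
E
python3 m.py
```

```text
green [ 531.2 -151.2   57.7]
red [ 361.7 -135.6   57.8]
wagon [459.5 -28.5  47.8]
knobbar [469.1  92.6  47.7]
post [645.  -94.9  29.4]
post [ 351.6 -397.   354.7]
post [ 343.6 -398.9  471.2]
post [633.7 -84.2 418.1]
side (265, 270) [662.2 -35.6  17.8]
side (255, 180) [664.5 -33.2 208. ]
side (340, 224) [ 531.3 -142.6   60.9]
side (428, 232) [ 360.6 -126.7   62.5]
side (365, 307) [466.7 104.2  60.4]
side (150, 50) [814.2 -37.3 425.7]
[[  0.3   0.9   0.3  82. ]
 [  1.   -0.2  -0.1 625.4]
 [ -0.    0.3  -0.9 373.3]
 [  0.    0.    0.    1. ]] [[393.7   0.  322.1]
 [  0.  393.7 234.2]
 [  0.    0.    1. ]]
[[-1.   0.3  0. ]
 [ 0.3  1.   0. ]
 [-0.   0.  -1. ]]
```

```bash
cat > go.py <<'E'
from h import *
import sys
# target: x y z, tool-y angle deg -> remaining shift (cm, current tool axes) and spin
def go(x,y,z,ang):
    s=robot.sense();M=R.from_rotvec(s["tcp_rot"]).as_matrix()
    a=np.degrees(np.arctan2(M[1,1],M[0,1]));sp=(a-ang+90)%180-90
    print("t %.2f"%s["t"],"pos",np.round(s["eef_pos"],1),"yang %.2f"%a,"tilt",np.round(M[2],3),"shift cm",np.round(M.T@(np.array([x,y,z])-s["eef_pos"])/10,2),"spin %.2f"%sp,"q6 %.2f"%s["q"][5],"F",np.round(s["wrist_force"],1),"w %.1f"%s["grip_width"])
if __name__=="__main__": go(*map(float,sys.argv[1:]))
E
python3 go.py 468.7 93.2 150 -5.3
```

```text
t 0.85 pos [159.3 604.4 231.3] yang 75.23 tilt [-0.  0. -1.] shift cm [-42.94 -41.54   8.13] spin 80.53 q6 -0.00 F [-0.9 -0.4 -0.7] w 85.5
```

>>> {"api": "drive_tool", "payload": {"slide": [[-2.68,-2.6,0],[-2.68,-2.6,0],[-2.68,-2.6,0],[-2.68,-2.6,0],[-2.68,-2.6,0]], "spin": [0,0,0,0,0], "hand": [0,0,0,0,0]}}

```text
t: 1.27
eef_pos: [256.3, 443.0, 231.3]
tcp_rot: [0.403, 3.115, 0.0]
wrist_force: [1.4, 0.6, 0.6]
grip_width: 85.3
finger_force: 0.0
```

>>> {"api": "drive_tool", "payload": {"slide": [[-2.68,-2.6,0],[-2.68,-2.6,0],[-2.68,-2.6,0],[-2.68,-2.6,0],[-2.68,-2.6,0]], "spin": [0,0,0,0,0], "hand": [0,0,0,0,0]}}

```text
t: 1.68
eef_pos: [352.8, 283.1, 231.6]
tcp_rot: [0.403, 3.115, 0.001]
wrist_force: [0.6, 0.7, -0.8]
grip_width: 85.4
finger_force: 0.0
```

>>> {"api": "drive_tool", "payload": {"slide": [[-2.68,-2.6,1],[-2.68,-2.6,1],[-2.68,-2.6,1],[-2.68,-2.6,1],[-2.68,-2.6,1]], "spin": [0,0,0,0,0], "hand": [0,0,0,0,0]}}

```text
t: 2.1
eef_pos: [449.4, 123.0, 181.2]
tcp_rot: [0.404, 3.115, 0.001]
wrist_force: [0.1, 1.7, 0.9]
grip_width: 85.2
finger_force: 0.0
```

>>> {"api": "drive_tool", "payload": {"slide": [[-2.68,-2.6,1],[0,0,0],[0,0,0],[0,0,0],[0,0,0]], "spin": [6.7,6.7,6.7,6.7,6.7], "hand": [0,0,0,0,0]}}

```text
t: 2.52
eef_pos: [468.1, 92.3, 171.2]
tcp_rot: [-1.294, -2.862, 0.0]
wrist_force: [-0.3, 0.4, -0.6]
grip_width: 85.1
finger_force: 0.0
```

>>> {"api": "drive_tool", "payload": {"slide": [[0,0,0],[0,0,0],[0,0,0],[0,0,0],[0,0,0]], "spin": [6.7,6.7,6.7,6.7,6.7], "hand": [0,0,0,0,0]}}

```text
t: 2.93
eef_pos: [468.0, 92.8, 171.4]
tcp_rot: [2.063, 2.369, 0.0]
wrist_force: [-0.7, -0.6, -1.1]
grip_width: 85.6
finger_force: 0.0
```

>>> {"api": "drive_tool", "payload": {"slide": [[0,0,0],[0,0,0],[0,0,0]], "spin": [6.7,6.7,0], "hand": [0,0,0]}}

```text
t: 3.18
eef_pos: [468.0, 92.8, 171.4]
tcp_rot: [2.325, 2.113, 0.0]
wrist_force: [-0.3, -0.5, 0.1]
grip_width: 85.5
finger_force: 0.0
```

```bash
cat > w.py <<'E'
from h import *
import sys
np.set_printoptions(precision=1,suppress=True)
M=T("wrist");I,D=robot.capture("wrist");cv2.imwrite("pics/%s.png"%sys.argv[1],I[:,:,::-1])
np.savez(sys.argv[1],M=M,D=D)
for l in ["knob_grip","pin_tip","wagon_mid"]:
    for r in robot.recognise("wrist",l)[:2]: print(l,np.array(r["uv"]),round(r["confidence"],2),atd("wrist",r["uv"],M,D))
# knob bar top: points above z=53 near the axis
v,u=np.nonzero(D>0);d=D[v,u];c,K,ds=cal("wrist")
p=cv2.undistortPoints(np.stack([u,v],1).astype(float)[:,None],K,ds)[:,0]
P=(M[:3,:3]@(np.c_[p,np.ones(len(p))]*d[:,None]).T).T+M[:3,3]
k=(np.hypot(P[:,0]-468.7,P[:,1]-93.2)<35)
print("zmax",np.percentile(P[k,2],99.5) if k.any() else None)
b=P[k&(P[:,2]>53)&(P[:,2]<75)];print(len(b))
if len(b)>20:
    (cx,cy),(w,h),a=cv2.minAreaRect(b[:,:2].astype(np.float32));print("bar centre",cx,cy,"size",w,h,"ang",a,"z",np.median(b[:,2]))
E
python3 go.py 468.7 93.2 150 -5.3; python3 w.py w1
```

```text
t 3.18 pos [468.   92.8 171.4] yang -5.48 tilt [ 0.  0. -1.] shift cm [0.05 0.07 2.14] spin -0.18 q6 0.29 F [-0.3 -0.5  0.1] w 85.5
knob_grip [323.7 207.6] 0.7 [471.6 107.7  58.2]
pin_tip [320.7 211.5] 0.78 [469.3 105.2  58.1]
wagon_mid [513.9  62.9] 0.93 [602.4 186.2  36.9]
wagon_mid [323.4 360.7] 0.57 [460.2  -9.7  62. ]
zmax 260.6219157490048
1043
bar centre 470.8064270019531 96.60907745361328 size 36.693878173828125 13.604515075683594 ang 85.05074310302734 z 57.72953208558471
```

View pics/w1.png

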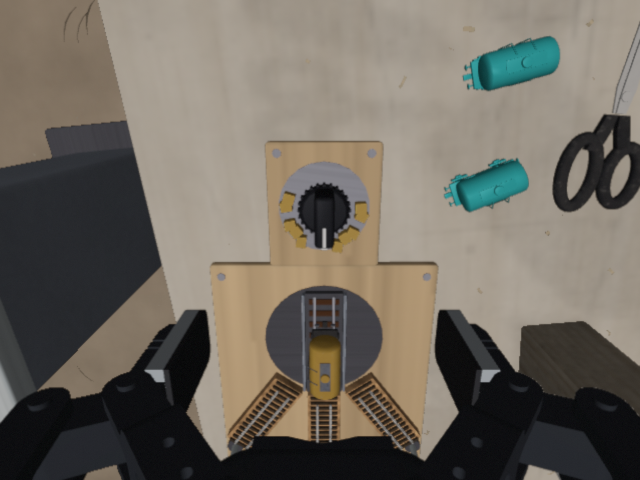

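>>> {"api": "drive_tool", "payload": {"slide": [[0,0,0],[0,0,0],[0,0,0],[0,0,0],[0,0,0]], "spin": [-7,-7,-7,-7,-7], "hand": [0,0,0,0,0]}}

```text
t: 3.8
eef_pos: [467.9, 92.8, 171.3]
tcp_rot: [1.563, 2.725, 0.0]
wrist_force: [0.1, 0.4, -0.2]
grip_width: 85.3
finger_force: 0.0
```

>>> {"api": "drive_tool", "payload": {"slide": [[0,0,0],[0,0,0],[0,0,0],[0,0,0],[0,0,0]], "spin": [-7,-7,-7,-7,-7], "hand": [0,0,0,0,0]}}

```text
t: 4.22
eef_pos: [467.9, 92.8, 171.3]
tcp_rot: [0.671, 3.069, 0.0]
wrist_force: [0.5, -0.6, 0.2]
grip_width: 85.6
finger_force: 0.0
```

>>> {"api": "drive_tool", "payload": {"slide": [[0,0,0],[0,0,0],[0,0,0],[0,0,0],[0,0,0]], "spin": [-7,-7,-6,0,0], "hand": [0,0,0,0,0]}}

```text
t: 4.63
eef_pos: [467.9, 92.8, 171.3]
tcp_rot: [-0.145, -3.138, -0.0]
wrist_force: [0.5, -0.4, -0.2]
grip_width: 85.1
finger_force: 0.0
```

```bash
python3 go.py 468.7 93.2 150 -5.3; python3 w.py w2
```

```text
t 4.63 pos [467.9  92.8 171.3] yang 84.73 tilt [ 0.  0. -1.] shift cm [-0.07  0.05  2.13] spin -89.97 q6 -1.29 F [ 0.5 -0.4 -0.2] w 85.1
knob_grip [322.9 216.2] 0.74 [463.8  93.9  44.9]
pin_tip [324.2 216.9] 0.69 [463.6  94.8  47.5]
wagon_mid [153.4 224.7] 0.82 [454.7 -19.2  61.1]
wagon_mid [433.3 358.8] 0.82 [600.7 174.9  30.8]
zmax 260.34318115238676
1063
bar centre 470.4162902832031 96.5114974975586 size 36.65892028808594 14.055481910705566 ang 84.73546600341797 z 57.690669949483606
```

Wrist pictures: the knob is at (324,207), with its pin pointing at the yellow wagon at (324,365). Two views 90° apart agree on the bar centre, (470.6, 96.5), and on its top, 57.7 high (58.5 expected). Now I turn back, centre and go down.

>>> {"api": "drive_tool", "payload": {"slide": [[0,0,0],[0,0,0],[0,0,0],[0,0,0],[0,0,0]], "spin": [7,7,7,7,7], "hand": [0,0,0,0,0]}}

```text
t: 5.25
eef_pos: [467.9, 92.8, 171.3]
tcp_rot: [1.089, 2.947, 0.0]
wrist_force: [-0.9, 0.7, -0.7]
grip_width: 85.2
finger_force: 0.0
```

>>> {"api": "drive_tool", "payload": {"slide": [[0,0,0],[0,0,0],[0,0,0],[0,0,0],[0,0,0]], "spin": [7,7,7,7,7], "hand": [0,0,0,0,0]}}

```text
t: 5.67
eef_pos: [467.9, 92.8, 171.3]
tcp_rot: [-1.925, -2.483, 0.0]
wrist_force: [1.2, -0.2, -0.7]
grip_width: 85.4
finger_force: 0.0
```

>>> {"api": "drive_tool", "payload": {"slide": [[0,0,2],[0,0,2],[0,0,2],[0,0,0],[0,0,0]], "spin": [7,7,5.8,0,0], "hand": [0,0,0,0,0]}}

```text
t: 6.08
eef_pos: [467.2, 92.6, 110.8]
tcp_rot: [-2.312, -2.125, 0.003]
wrist_force: [0.4, 0.4, 0.5]
grip_width: 85.5
finger_force: 0.0
```

```bash
python3 go.py 470.6 96.5 31 -5.1; python3 w.py w3
```

```text
t 6.08 pos [467.2  92.6 110.8] yang -4.82 tilt [-0.001 -0.002 -1.   ] shift cm [0.42 0.32 7.98] spin 0.28 q6 0.28 F [0.4 0.4 0.5] w 85.5
knob_grip [326.2 234.3] 0.84 [471.7 109.   58.6]
pin_tip [325.2 237.8] 0.71 [471.  106.9  58.1]
wagon_mid [533.4 206.1] 0.81 [590.  108.   34.7]
wagon_mid [571.6  54.3] 0.61 [601.1 186.   36.8]
zmax 199.82313566693418
1670
bar centre 471.0473937988281 96.58042907714844 size 36.852596282958984 13.883627891540527 ang 84.77033233642578 z 57.745890841418884
```

>>> {"api": "drive_tool", "payload": {"slide": [[0.42,0.34,1],[0,0,1.5],[0,0,1.5],[0,0,1.5],[0,0,1.0]], "spin": [0.3,0,0,0,0], "hand": [0,0,0,60,100]}}

```text
t: 6.7
eef_pos: [471.7, 96.9, 45.1]
tcp_rot: [-2.321, -2.118, 0.0]
wrist_force: [-0.7, -0.0, -0.0]
grip_width: 64.2
finger_force: 0.0
```

>>> {"api": "drive_tool", "payload": {"slide": [[0,0,0.8],[0,0,0.7],[0,0,0],[0,0,0]], "spin": [0,0,0,0], "hand": [120,140,140,140]}}

```text
t: 7.03
eef_pos: [471.7, 96.7, 31.2]
tcp_rot: [-2.321, -2.117, 0.0]
wrist_force: [-0.0, -0.6, -0.2]
grip_width: 38.5
finger_force: 0.0
```

```bash
python3 go.py 470.8 96.5 31 -5.2
```

```text
t 7.03 pos [471.7  96.7  31.2] yang -5.27 tilt [-0. -0. -1.] shift cm [-0.03 -0.09  0.02] spin -0.07 q6 0.29 F [-0.  -0.6 -0.2] w 38.5
```

>>> {"api": "drive_tool", "payload": {"slide": [[-0.03,-0.09,0],[0,0,0],[0,0,0],[0,0,0],[0,0,0]], "spin": [0,0,0,0,0], "hand": [180,255,255,255,255], "squeeze": 40}}

```text
t: 7.45
eef_pos: [470.0, 96.5, 32.0]
tcp_rot: [-2.321, -2.116, 0.001]
wrist_force: [-4.5, 2.1, 7.0]
grip_width: 13.2
finger_force: 40.7
```

```bash
python3 go.py 470.8 96.5 31 -5.2
```

```text
t 7.45 pos [470.   96.5  32. ] yang -5.29 tilt [ 0.    -0.001 -1.   ] shift cm [0.   0.08 0.1 ] spin -0.09 q6 0.29 F [-4.5  2.1  7. ] w 13.2
```

>>> {"api": "drive_tool", "payload": {"slide": [[0,0.04,-0.3],[0,0,-0.3],[0,0,-0.3],[0,0,-0.2],[0,0,0]], "spin": [0,0,0,0,0], "hand": [255,255,255,255,255]}}

```text
t: 7.87
eef_pos: [470.1, 96.5, 42.6]
tcp_rot: [-2.321, -2.116, 0.002]
wrist_force: [-6.2, 4.1, 2.8]
grip_width: 13.5
finger_force: 40.2
```

```bash
python3 go.py 470 96.5 42 -5.2
python3 - <<'E'
import sys;sys.argv=["w","w4"]
exec(open("w.py").read().replace("P[:,2]<75","P[:,2]<64"))
E
```

```text
t 7.87 pos [470.1  96.5  42.6] yang -5.29 tilt [-0.    -0.002 -1.   ] shift cm [ 0.   -0.01  0.06] spin -0.09 q6 0.29 F [-6.2  4.1  2.8] w 13.5
knob_grip [322.9 299.7] 0.95 [473.1 114.8  65.5]
pin_tip [322.6 305.2] 0.81 [472.9 113.9  67.6]
wagon_mid [589.  256.4] 0.93 [582.6 107.5  33. ]
wagon_mid [610.7  59.6] 0.92 [587.2 182.7  23.8]
zmax 131.2517316028704
1579
bar centre 472.9897766113281 105.51620483398438 size 20.778091430664062 37.90639114379883 ang 63.31889343261719 z 58.80695693369813
```

View pics/w4.png

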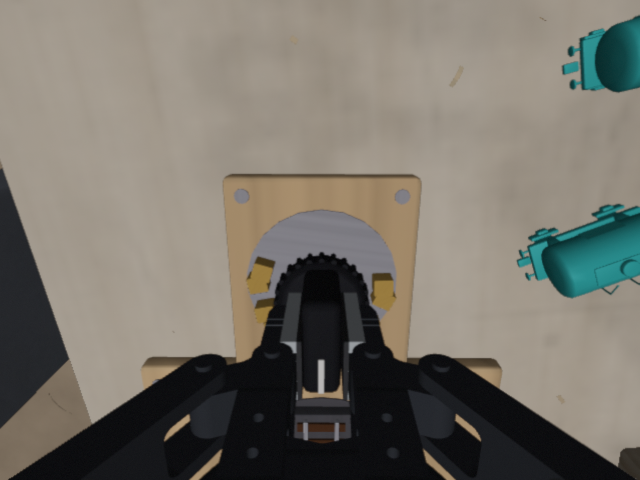

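The gripper holds the bar (between the pads at (322,330)) and the knob is lifted. The brass teeth showed clearly in w1, so I estimate the notch angle from those pictures first and then confirm it by feel.

Run:
```python
from h import *
c,K,ds=cal("wrist")
for n in ["w1","w2","w3"]:
    f=np.load(n+".npz");M=f["M"];I=cv2.imread(f"pics/{n}.png");H=cv2.cvtColor(I,cv2.COLOR_BGR2HSV)
    v,u=np.mgrid[0:480,0:640];uv=np.stack([u.ravel(),v.ravel()],1).astype(float)
    p=cv2.undistortPoints(uv[:,None],K,ds)[:,0];r=np.c_[p,np.ones(len(p))]@M[:3,:3].T
    P=M[:3,3]+r*((22-M[2,3])/r[:,2])[:,None]
    d=P[:,:2]-[470.6,96.5];rad=np.hypot(*d.T);h=H.reshape(-1,3)
    # brass: saturated yellow
    th=(np.degrees(np.arctan2(d[:,1],d[:,0]))+95.2+180)%360-180   # dial angle
    m=(rad>26)&(rad<31)
    br=m&(h[:,1]>150)&(h[:,0]>12)&(h[:,0]<32)
    out=[]
    for a in range(-120,121,4):
        k=m&(abs(th-a)<2);out.append("%d:%d"%(a,100*br[k].sum()/max(1,k.sum())))
    print(n,br.sum()," ".join(out))
```

```text
w1 68 -120:0 -116:58 -112:0 -108:0 -104:0 -100:0 -96:0 -92:0 -88:0 -84:0 -80:0 -76:6 -72:60 -68:0 -64:0 -60:0 -56:0 -52:0 -48:0 -44:12 -40:60 -36:31 -32:0 -28:0 -24:0 -20:0 -16:0 -12:0 -8:0 -4:0 0:0 4:0 8:0 12:6 16:26 20:18 24:46 28:23 32:0 36:0 40:0 44:0 48:0 52:0 56:46 60:0 64:0 68:0 72:0 76:0 80:0 84:0 88:0 92:0 96:0 100:43 104:0 108:0 112:0 116:0 120:0
w2 307 -120:0 -116:0 -112:38 -108:83 -104:58 -100:38 -96:72 -92:69 -88:16 -84:0 -80:0 -76:0 -72:0 -68:50 -64:77 -60:70 -56:44 -52:70 -48:66 -44:26 -40:17 -36:41 -32:17 -28:0 -24:0 -20:0 -16:0 -12:0 -8:0 -4:0 0:0 4:0 8:0 12:70 16:37 20:37 24:53 28:70 32:50 36:64 40:86 44:82 48:76 52:37 56:0 60:0 64:0 68:0 72:33 76:42 80:62 84:60 88:63 92:87 96:26 100:0 104:0 108:0 112:0 116:0 120:0
w3 423 -120:20 -116:96 -112:57 -108:44 -104:40 -100:56 -96:46 -92:33 -88:0 -84:0 -80:0 -76:45 -72:72 -68:50 -64:39 -60:21 -56:36 -52:48 -48:37 -44:39 -40:85 -36:39 -32:13 -28:0 -24:0 -20:0 -16:0 -12:0 -8:0 -4:0 0:0 4:0 8:0 12:0 16:39 20:71 24:50 28:56 32:33 36:29 40:30 44:44 48:13 52:25 56:56 60:46 64:0 68:0 72:0 76:29 80:45 84:29 88:38 92:53 96:52 100:58 104:48 108:0 112:0 116:0 120:0
```

Both notches read about 8° below nominal in each view, so the wanted notch should be near +64°. I turn there slowly.

>>> {"api": "drive_tool", "payload": {"slide": [[0,0,0],[0,0,0],[0,0,0],[0,0,0],[0,0,0]], "spin": [-2,-4,-4,-4,-4], "hand": [255,255,255,255,255]}}

```text
t: 8.48
eef_pos: [470.0, 96.5, 42.6]
tcp_rot: [-1.957, -2.456, 0.002]
wrist_force: [-5.6, 3.0, 3.9]
grip_width: 13.4
finger_force: 40.3
```

>>> {"api": "drive_tool", "payload": {"slide": [[0,0,0],[0,0,0],[0,0,0],[0,0,0],[0,0,0]], "spin": [-4,-4,-4,-4,-4], "hand": [255,255,255,255,255]}}

```text
t: 8.9
eef_pos: [469.8, 96.5, 42.6]
tcp_rot: [-1.5, -2.758, 0.002]
wrist_force: [-7.1, 4.3, 4.2]
grip_width: 13.2
finger_force: 40.4
```

>>> {"api": "drive_tool", "payload": {"slide": [[0,0,0],[0,0,0],[0,0,0],[0,0,0],[0,0,0]], "spin": [-4,-4,-4,-4,-4], "hand": [255,255,255,255,255]}}

```text
t: 9.32
eef_pos: [469.7, 96.5, 42.6]
tcp_rot: [-0.999, -2.976, 0.001]
wrist_force: [-6.8, 2.8, 2.7]
grip_width: 13.7
finger_force: 40.4
```

>>> {"api": "drive_tool", "payload": {"slide": [[0,0,0],[0,0,0],[0,0,0]], "spin": [-4,-2,0], "hand": [255,255,255]}}

```text
t: 9.57
eef_pos: [469.7, 96.5, 42.6]
tcp_rot: [-0.843, -3.024, 0.001]
wrist_force: [-7.3, 2.8, 3.4]
grip_width: 13.2
finger_force: 40.3
```

```bash
python3 go.py 470 96.5 32 58.7;  python3 - <<'E'
from h import *
I,D=robot.capture("side");cv2.imwrite("pics/s2.png",cv2.resize(I[180:380,240:460,::-1],None,fx=2.5,fy=2.5))
E
```

```text
t 9.57 pos [469.7  96.5  42.6] yang 58.85 tilt [ 0.002 -0.001 -1.   ] shift cm [-0.03  0.02  1.06] spin 0.15 q6 -0.83 F [-7.3  2.8  3.4] w 13.2
```

View pics/s2.png

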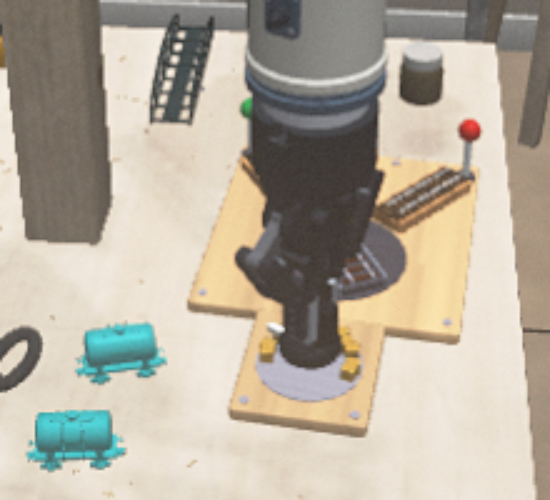

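The pin at (275,328) in the crop now points to the green side, and the bridge has turned towards that siding. Next I press gently by steps.

>>> {"api": "drive_tool", "payload": {"slide": [[0,0,0.1],[0,0,0.1],[0,0,0.1],[0,0,0.1],[0,0,0]], "spin": [0,0,0,0,0], "hand": [255,255,255,255,255]}}

```text
t: 10.03
eef_pos: [469.6, 96.5, 38.4]
tcp_rot: [-0.846, -3.023, 0.001]
wrist_force: [-6.7, 4.1, 1.4]
grip_width: 13.1
finger_force: 40.0
```

>>> {"api": "drive_tool", "payload": {"slide": [[0,0,0.1],[0,0,0.05],[0,0,0]], "spin": [0,0,0], "hand": [255,255,255]}}

```text
t: 10.28
eef_pos: [469.6, 96.5, 36.9]
tcp_rot: [-0.846, -3.023, 0.001]
wrist_force: [-7.1, 3.1, 1.6]
grip_width: 13.3
finger_force: 40.2
```

>>> {"api": "drive_tool", "payload": {"slide": [[0,0,0.1],[0,0,0.05],[0,0,0]], "spin": [0,0,0], "hand": [255,255,255]}}

```text
t: 10.53
eef_pos: [469.6, 96.4, 35.4]
tcp_rot: [-0.846, -3.023, 0.001]
wrist_force: [-6.0, 3.8, 1.1]
grip_width: 13.3
finger_force: 40.2
```

>>> {"api": "drive_tool", "payload": {"slide": [[0,0,0.1],[0,0,0.05],[0,0,0]], "spin": [0,0,0], "hand": [255,255,255]}}

```text
t: 10.78
eef_pos: [469.6, 96.5, 33.9]
tcp_rot: [-0.846, -3.023, 0.001]
wrist_force: [-6.9, 4.1, 2.0]
grip_width: 13.2
finger_force: 40.2
```

>>> {"api": "drive_tool", "payload": {"slide": [[0,0,0.1],[0,0,0],[0,0,0]], "spin": [0,0,0], "hand": [255,255,255]}}

```text
t: 11.03
eef_pos: [469.6, 96.5, 32.9]
tcp_rot: [-0.846, -3.023, 0.001]
wrist_force: [-6.8, 3.6, 1.9]
grip_width: 13.6
finger_force: 40.2
```

>>> {"api": "drive_tool", "payload": {"slide": [[0,0,0.1],[0,0,0],[0,0,0]], "spin": [0,0,0], "hand": [255,255,255]}}

```text
t: 11.28
eef_pos: [469.6, 96.5, 32.0]
tcp_rot: [-0.846, -3.023, 0.001]
wrist_force: [-7.4, 4.2, 3.4]
grip_width: 13.6
finger_force: 40.4
```

```bash
python3 w.py w5
python3 - <<'E'
from h import *
for n in ["w4","w5"]:
    f=np.load(n+".npz")
    for v in range(275,350,10): print(n,v,np.round(atd("wrist",(322,v),f["M"],f["D"]),1), end=" ")
    print()
E
```

```text
knob_grip [320.8 298.9] 0.76 [455.  105.8  54.3]
pin_tip [320.3 304.6] 0.6 [455.6 105.2  56.9]
wagon_mid [ 69.1 416.7] 0.87 [448.5  -3.1  52.8]
wagon_mid [435.8 465.6] 0.7 [572.6  99.3  27.6]
zmax 120.6277190769591
6942
bar centre 466.32171630859375 100.41765594482422 size 40.84465789794922 41.91318130493164 ang 11.484700202941895 z 58.24437174945687
w4 275 [472.8 114.7  45.1] w4 285 [472.8 114.9  54.3] w4 295 [472.8 114.7  61.8] w4 305 [472.7 113.8  67.2] w4 315 [472.4 110.6  68.3] w4 325 [472.1 106.9  68.5] w4 335 [471.7 103.   68.4] w4 345 [471.4  99.2  68.6] 
w5 275 [454.9 106.2  35.3] w5 285 [454.9 106.3  44.3] w5 295 [455.  106.3  52. ] w5 305 [456.  105.6  56.8] w5 315 [458.7 104.   57.9] w5 325 [461.7 102.2  58.5] w5 335 [465.2 100.   58. ] w5 345 [468.9  97.8  57.6]
```

View pics/w5.png

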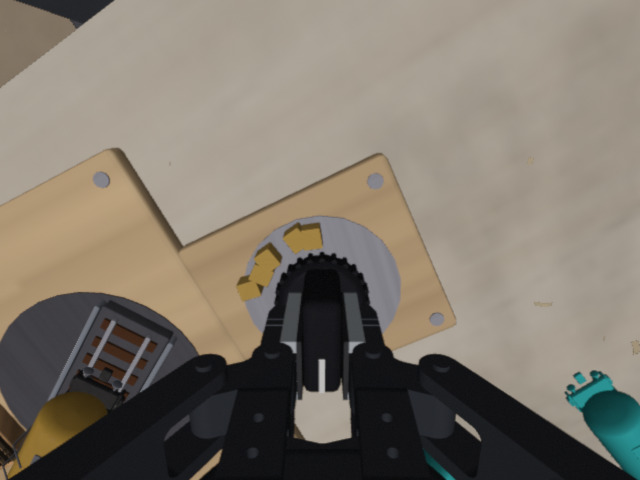

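The bar top is back at about 58 (57.7 at the start, 68.5 lifted) and the wagon is on the bridge at (70,420): the pin is seated. A last light press, then I let go and go up.

>>> {"api": "drive_tool", "payload": {"slide": [[0,0,0.06],[0,0,0],[0,0,0]], "spin": [0,0,0], "hand": [255,255,255]}}

```text
t: 11.73
eef_pos: [469.7, 96.5, 31.9]
tcp_rot: [-0.846, -3.023, 0.001]
wrist_force: [-9.5, 2.5, 11.5]
grip_width: 13.0
finger_force: 41.6
```

>>> {"api": "drive_tool", "payload": {"slide": [[0,0,0],[0,0,0],[0,0,0],[0,0,0],[0,0,0]], "spin": [0,0,0,0,0], "hand": [200,160,120,120,120]}}

```text
t: 12.15
eef_pos: [471.6, 96.4, 31.3]
tcp_rot: [0.847, 3.025, 0.0]
wrist_force: [0.1, 0.2, -0.6]
grip_width: 45.2
finger_force: 0.0
```

>>> {"api": "drive_tool", "payload": {"slide": [[0,0,-1],[0,0,-2],[0,0,-3],[0,0,-3],[0,0,-3]], "spin": [0,0,0,0,0], "hand": [120,120,120,120,120]}}

```text
t: 12.57
eef_pos: [470.8, 96.3, 153.0]
tcp_rot: [-0.847, -3.025, 0.0]
wrist_force: [0.6, 0.1, 0.2]
grip_width: 45.1
finger_force: 0.0
```

>>> {"api": "drive_tool", "payload": {"slide": [[0,0,-2],[0,0,0],[0,0,0]], "spin": [0,0,0], "hand": [60,0,0]}}

```text
t: 12.82
eef_pos: [472.0, 96.5, 172.8]
tcp_rot: [0.846, 3.022, 0.002]
wrist_force: [0.4, -0.8, 0.5]
grip_width: 78.9
finger_force: 0.0
```

```bash
python3 w.py w6
```

```text
knob_grip [319.4 212.9] 0.81 [463.2 100.8  58.2]
pin_tip [318.6 214.1] 0.59 [463.6  99.9  58.2]
pin_tip [174.4 285.5] 0.17 [454.2 -13.3  63.2]
wagon_mid [398.  326.5] 0.73 [582.8 102.2  36.1]
wagon_mid [  7.2 238.9] 0.43 [ 361.9 -129.3   16.9]
zmax 261.8229219303909
1046
bar centre 470.725830078125 96.6868667602539 size 13.937926292419434 37.00971221923828 ang 58.23110580444336 z 57.656044214305865
```

View pics/w6.png

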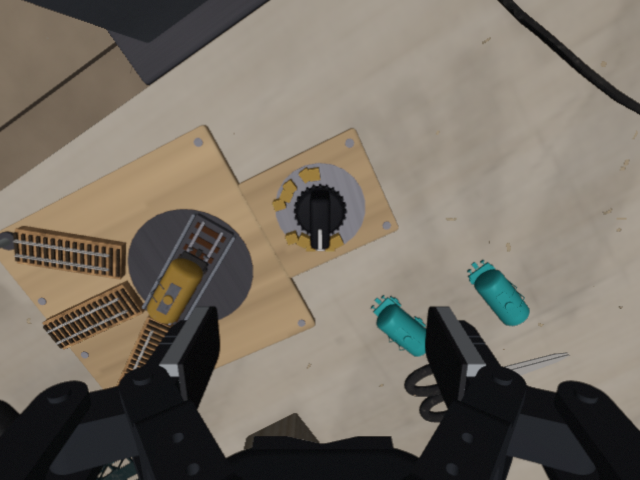

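The knob at (320,212) is down: its bar top is 57.66, as at the start. The pin at (320,238) sits between two teeth, and the bridge with the yellow wagon at (178,290) lines up with the green-post siding.

```bash
python3 -c "
from plant import robot
print(robot.close_job())"
```

```text
the job is handed in; nothing more can be done
None
```

The turntable is set to the green-post siding with the pin seated in its notch and the yellow wagon still on the bridge; the knob is released and the job handed in (the hand-in returned no verdict).

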